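# Put the thin spacer rings away in the capped storage tube

## Task

Put the two thin spacer rings away in the grey storage tube, one lying flat on top of the other, then close the tube with its cap, pushed fully home and level. Leave the thick ring, the small wire spool and the red-tipped oil bottle where they are.

Things in the scene. Friction and masses are not known exactly. Their poses are not given: they have to be found in the camera images.
- tube: Upright round grey plastic tube fixed to the desk on a low flange (94 mm wide, 4 mm high); origin at the centre of its underside, z up. 76 mm high, 64 mm clear inside, 74 mm outside, slippery, floor 5 mm thick; the top 8 mm flare to 72 mm clear, 82 mm outside. Two thin rings reach 61 mm above the desk, leaving room for the cap's plug; the thick ring would keep the cap from closing.
- tube_mouth (a point): Centre of the tube's mouth, level with the top of its rim, 76 mm above the desk.
- ring_a_centre (a point): Centre (half-way up, in the middle of the bore) of one thin aluminium spacer ring lying flat: 60 mm outside diameter, 34 mm bore, 28 mm thick, 140 g more or less; z along its axis. Either thin ring may go in first.
- ring_b_centre (a point): Centre of the other, identical thin aluminium spacer ring (60 mm outside, 34 mm bore, 28 mm thick), lying flat.
- thick_ring_centre (a point): Centre (half-way up) of the thick aluminium ring, same 60 mm outside diameter and 34 mm bore but 46 mm thick, lying flat; to be left alone.
- cap_knob (a point): Middle of the grip knob of the tube's grey cap, z up. The cap stands on its plug: plug 59 mm across, 12 mm high, tapered foot; flange 82 mm across, 5 mm thick; round knob 30 mm across, 30 mm high. This point is 32 mm above the plug's foot, 20 mm above the flange's underside (which rests on the tube's rim when closed), 15 mm below the knob's top. 80 g; held by its weight alone, no click.
- spool_centre (a point): Centre (half-way up) of a small spool of tan wire with white flanges, 47 mm in diameter, 32 mm high, standing at the far edge of the left table; leave alone. A fixed blue bench vice stands on the robot's side of it; things on the left table are best taken with the fingers to their left and right.
- oil_bottle_centre (a point): Centre (half-way up) of a small clear oil bottle with a red tip, 32 mm in diameter, 90 mm high; leave alone.
- ring_a: The same first thin ring, origin at the centre of its underside.
- ring_b: The same second thin ring, origin at the centre of its underside.
- cap: The same cap, origin at the centre of the plug's foot.
Things that resemble listed ones, but are neither listed nor needed, are in the scene too. Leave any blue look-alike of the cap alone.

How it is judged:
On the way, in this order (a step that is already met when the one before it is completed fails the run):
1. one thin ring lies flat on the floor of the tube (((horizontal distance between ring_a_centre and tube_mouth below 0.004 m and z of ring_a_centre in the frame of tube between 0.016 and 0.022 m and angle between the z axis of ring_a_centre and the z axis of tube, either way round below 0.06 rad) or (horizontal distance between ring_b_centre and tube_mouth below 0.004 m and z of ring_b_centre in the frame of tube between 0.016 and 0.022 m and angle between the z axis of ring_b_centre and the z axis of tube, either way round below 0.06 rad))), for 0.2 s.
2. both thin rings lie flat in the tube, one on the other (((horizontal distance between each of ring_a_centre, ring_b_centre and tube_mouth below 0.004 m and z of ring_a_centre in the frame of tube between 0.016 and 0.022 m and angle between the z axis of each of ring_a_centre, ring_b_centre and the z axis of tube, either way round below 0.06 rad and z of ring_b_centre in the frame of tube between 0.044 and 0.05 m) or (horizontal distance between each of ring_b_centre, ring_a_centre and tube_mouth below 0.004 m and z of ring_b_centre in the frame of tube between 0.016 and 0.022 m and angle between the z axis of each of ring_b_centre, ring_a_centre and the z axis of tube, either way round below 0.06 rad and z of ring_a_centre in the frame of tube between 0.044 and 0.05 m))), for 0.2 s.
At the end, for the whole second after the job is handed in: Both thin rings lie flat (0.06 rad) in the tube as one column, either order, within 4 mm of its axis and 3 mm of their resting heights (centres 19 and 47 mm above the desk). The cap is on: centred within 5 mm, level within 0.06 rad, flange within 3 mm of the rim. All at rest (((horizontal distance between each of ring_a_centre, ring_b_centre and tube_mouth below 0.004 m and z of ring_a_centre in the frame of tube between 0.016 and 0.022 m and angle between the z axis of each of ring_a_centre, ring_b_centre and the z axis of tube, either way round below 0.06 rad and z of ring_b_centre in the frame of tube between 0.044 and 0.05 m) or (horizontal distance between each of ring_b_centre, ring_a_centre and tube_mouth below 0.004 m and z of ring_b_centre in the frame of tube between 0.016 and 0.022 m and angle between the z axis of each of ring_b_centre, ring_a_centre and the z axis of tube, either way round below 0.06 rad and z of ring_a_centre in the frame of tube between 0.044 and 0.05 m)) and horizontal distance between cap_knob and tube_mouth below 0.005 m and z of cap_knob in the frame of tube_mouth between 0.017 and 0.023 m and angle between cap_knob's own z axis and vertical below 0.06 rad and linear speed of each of ring_a, ring_b, cap below 0.02 m/s); the robot touches nothing.
It fails at once if the thick ring moved more than 30 mm or tipped over (distance of thick_ring_centre from where it was at the start of the episode above 0.03 m or angle between thick_ring_centre's own z axis and vertical above 0.5 rad).
It fails at once if the wire spool moved more than 30 mm or tipped over (distance of spool_centre from where it was at the start of the episode above 0.03 m or angle between spool_centre's own z axis and vertical above 0.5 rad).
It fails at once if the oil bottle moved more than 30 mm or tipped over (distance of oil_bottle_centre from where it was at the start of the episode above 0.03 m or angle between oil_bottle_centre's own z axis and vertical above 0.5 rad).
It also fails if it takes over 67 s, if anything falls off the work surface, if the arm or the gripper's body presses on something with over 40 N, if the wrist force passes 120 N, or if a joint passes its speed limit or range.

## Robot

A 7-joint arm with a two-finger parallel gripper is mounted at the origin on the work surface; the furniture and walls round the work are solid. World frame = base frame: x ahead of the robot, y to its left, z up, the work surface at z = 0. Lengths are in m, angles in rad, forces in N, time in s.
With the tool pointing down it reaches from about 0.425 to 0.875 m from the base axis. Payload 8.4 kg.
Tool frame: the origin (TCP) lies at the very end of the fingers, on their centre line; the grasp point (between the pads) lies 19 mm behind it (env.hold_point_z is the distance from the TCP to the grasp point, in m); z points along the fingers, y is the line along which they close (so a half turn about z gives the same grasp; the last joint's range is limited). The gripper opens to 85 mm and grips with 20 to 120 N. Pads are 22 mm wide; open, the fingers measure 114 mm over their backs; the gripper's body (76 mm by 85 mm) begins 54 mm behind the grasp point. The pads swing forward as they close: fully open they stand 13 mm farther back than shut.
Start: joints at [1.08, 0.333, 0.04, 1.465, -0.013, 1.343, -0.059], TCP at [0.248, -0.601, 0.231] pointing down, gripper open.
Joint ranges: [-2.58, 2.58], [-0.38, 2.09], [-1.3, 1.39], [0.25, 2.4], [-1.5, 4.64], [0.08, 2.09], [-2.65, 2.65]. Speed limits (rad/s): [2.22, 2.22, 2.79, 2.79, 3.14, 3.14, 3.14].

## Interface

Orientations are given as a rotation vector (axis times angle).
In Python, from station import env gives the robot as it stands.
- The arm moves only by the tool apply_moves, never from a script. Its argument "moves" is a list that holds one entry, the list of rows, each a list of 6 numbers: the shift along the tool's x, y, z in cm, then the turn, a rotation vector about the tool's x, y, z in rad. A call has 1 to 20 rows; each row shifts and turns the commanded pose from where the row before left it, along the tool's axes as they then stand; what a row does not reach is not made up. A row lasts 1/12 s, in which the tool goes at most 41.7 mm and 7.16 degrees, less where a joint would pass 70% of its speed; a pose out of reach is approached as far as the arm can. A call is refused whole if a number of a shift passes 4.17 or a number of a turn 0.125, either way. A call with a gripper value outside its range is refused whole. "jaw" is the finger opening in cm, from 0 to 8.54, set as the call begins (left out, the last holds). The fingers move at their own pace and stop on an object; "newtons" is the grip in N (left out, the last holds). Time passes only in rows, so rows that do not move let the fingers close. It gives the time, the measured TCP pose, the force, the opening and the grip force at its end, in the units of the state.
- env.state(): the state, without advancing time (a new reading comes with each control period).
- env.camera(name): name is "scene" or "side" or "wrist"; returns a dict with "img" (384x512x3 uint8, red, green, blue), "z_map" (384x512 float32, m along the optical axis (not along the pixel's ray), 0 where there is no reading), "vertical_fov" (degrees; the focal length in pixels is half the picture's height over the tangent of half this angle, whatever the lens; pixels are square), "cx", "cy" (the principal point, pixels), "R" (3x3) and "t" (3): a world point X has camera coordinates R X + t; the wrist camera has in their place "T_tool_cam" (4x4, takes a point from camera to tool coordinates, whose origin is the TCP and whose axes are the flange's). Camera axes: x right, y down, z forward; pixel columns grow to the right and rows downward; lengths in m; the calibration is good to about 2 mm. A picture is of the moment at which its call begins: read the wrist's pose just before it.
- env.close_job(): hands the job in; it is judged then, once.
Trained networks look in a picture, given as the dict that the camera call returned (one of the last four; its "shot" number tells which), for a name from the list of things; names that differ only in an ending like _2 or _b are one class to them, and where a whole thing is asked for, a point or a joint stands for the part that bears it (a point fixed in the world has none). Each returns a list of dicts, best first, with "conf" (0 to 1); they miss things now and then, are a little off and sometimes report something else, mostly with a low value. They report only what shows in the picture. A call takes as long as a camera call. They do not tell look-alikes from the thing itself.
- env.boxes_of(picture, name): "bbox" ([centre column, centre row, width, height] in pixels, round what is visible of it).
The state is a dict: "t": time; "q": joint angles; "qvel": joint speeds; "effort": joint torques, N m; "tool_pos": TCP position; "tcp_rot": TCP orientation; "ft_force": force on the tool from outside, world axes, zero at the start; "ft_torque": the same for the moment, N m; "gripper_width": opening from 0.0 (shut) to 1.0 (fully open); "finger_force": force on a finger pad.
Only numpy, scipy, OpenCV 4.12 (cv2) and the standard library are available. Lean on these libraries where they do the work, as an engineer would, in place of code of your own. Each camera call takes 0.05 s, during which the arm holds its last target. There are 200 camera calls.

## Working session

There is one attempt and no reset: what is moved stays moved. The work goes in short steps, Python scripts to look and compute and a tool call to move; the robot and the scene stay as the last step left them, time stands still between calls to the robot, and variables do not carry over. Pictures are saved under pics/ and viewed, at most 10 in all, crops included, and the job is handed in when it is done.

Besides the shell and the picture viewer there is one more tool, called in YAML: its name, and indented under it one key for each argument. apply_moves: Moves the arm, as the interface text tells. Its arguments: {"type":"object","properties":{"moves":{"type":"array","items":{"type":"array","items":{"type":"array","items":{"type":"number"}}}},"jaw":{"type":"number"},"newtons":{"type":"number"}},"required":["moves"]}

```bash
mkdir -p pics; cat > h.py <<'E'
import numpy as np, cv2
from station import env
from scipy.spatial.transform import Rotation as Ro
np.set_printoptions(precision=4,suppress=True)
def pts(p,st=None):
    z=p["z_map"];h,w=z.shape;f=h/2/np.tan(np.radians(p["vertical_fov"])/2)
    u,v=np.meshgrid(np.arange(w),np.arange(h))
    c=np.stack([(u-p["cx"])/f*z,(v-p["cy"])/f*z,z],-1)
    if "R" in p: X=(c-p["t"])@p["R"]
    else:
        T=np.array(p["T_tool_cam"]);X=c@T[:3,:3].T+T[:3,3]
        X=X@Ro.from_rotvec(st["tcp_rot"]).as_matrix().T+st["tool_pos"]
    X[z<=0]=np.nan
    return X
def save(p,n,s=1.5):
    cv2.imwrite("pics/"+n,cv2.resize(cv2.cvtColor(p["img"],cv2.COLOR_RGB2BGR),None,fx=s,fy=s))
E
python3 - <<'E'
from h import *
s=env.state();print(s)
for n in ["scene","side"]:
    p=env.camera(n);save(p,n+"0.png");X=pts(p)
    np.savez(n+"0.npz",X=X,img=p["img"])
    for k in ["tube","ring_a_centre","thick_ring_centre","cap_knob","spool_centre","oil_bottle_centre"]:
        for b in env.boxes_of(p,k)[:5]:
            c=b["bbox"];q=X[int(c[1]),int(c[0])]
            print(n,k,round(b["conf"],2),np.round(c),q)
E
```

```text
{'t': 0.0, 'q': array([ 1.0798,  0.3339,  0.0399,  1.4663, -0.0134,  1.3433, -0.0585]), 'qvel': array([ 0.0011, -0.    , -0.0008, -0.0009, -0.0004,  0.0009, -0.0005]), 'effort': array([ -0.    , -65.8565,   1.3652, -40.5555,   0.0167,   0.0129,
         0.0001]), 'tool_pos': array([ 0.248 , -0.6003,  0.2304]), 'tcp_rot': array([-3.08  , -0.6112,  0.0007]), 'ft_force': array([ 0.2749,  0.0308, -0.0737]), 'ft_torque': array([-0.0348,  0.0021,  0.0089]), 'finger_force': 0.0, 'gripper_width': 1.0009891547229497}
scene tube 0.84 [316. 138.  29.  35.] [ 0.5285 -0.3536  0.0759]
scene tube 0.73 [165. 260.  24.  23.] [0.4466 0.2258 0.0013]
scene ring_a_centre 0.87 [347. 174.  20.  20.] [ 0.4043 -0.3809  0.0068]
scene ring_a_centre 0.2 [318. 143.  31.  36.] [ 0.5231 -0.355   0.063 ]
scene thick_ring_centre 0.89 [217. 216.  26.  25.] [0.4615 0.0602 0.0471]
scene thick_ring_centre 0.72 [168. 258.  24.  24.] [0.4468 0.2201 0.0007]
scene cap_knob 0.86 [304. 186.  28.  24.] [ 0.4201 -0.2108  0.0341]
scene cap_knob 0.58 [270. 230.  31.  25.] [ 0.3474 -0.0328  0.0355]
scene spool_centre 0.73 [166. 262.  26.  23.] [0.4389 0.2269 0.0023]
scene spool_centre 0.64 [168. 219.  18.  24.] [0.5373 0.167  0.0318]
scene oil_bottle_centre 0.63 [167. 260.  32.  24.] [ 0.4435  0.2249 -0.0003]
scene oil_bottle_centre 0.49 [349. 174.  22.  16.] [ 0.3983 -0.3788  0.0081]
scene oil_bottle_centre 0.48 [349. 194.  12.  20.] [ 0.3124 -0.2819  0.048 ]
side tube 0.72 [344. 242.  37.  39.] [ 0.5257 -0.4123  0.0539]
side ring_a_centre 0.77 [291. 260.  25.  23.] [ 0.3795 -0.3898  0.027 ]
side thick_ring_centre 0.52 [248. 193.  18.  18.] [0.4662 0.0201 0.0329]
side cap_knob 0.86 [276. 233.  26.  16.] [ 0.4213 -0.2385  0.0173]
side cap_knob 0.68 [227. 211.  27.  19.] [ 0.3526 -0.0596  0.0234]
side spool_centre 0.69 [250. 178.  14.   7.] [0.5308 0.1397 0.028 ]
side oil_bottle_centre 0.84 [252. 249.  10.  23.] [ 0.3057 -0.3138  0.0416]
```

```bash
python3 - <<'E'
import cv2
a=cv2.imread("pics/scene0.png")
cv2.imwrite("pics/s1.png",cv2.resize(a[150:500,150:620],None,fx=1.7,fy=1.7,interpolation=cv2.INTER_CUBIC))
E
```

```text
(no output)
```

View pics/scene0.png

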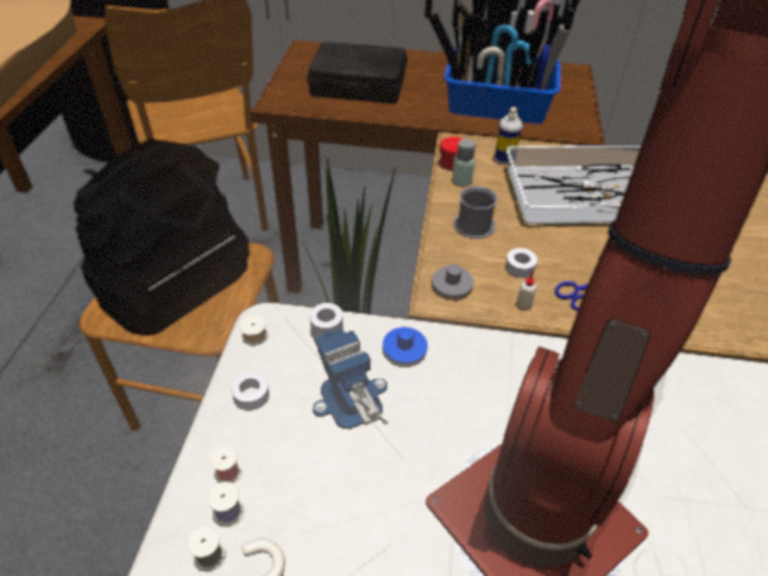

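View pics/s1.png

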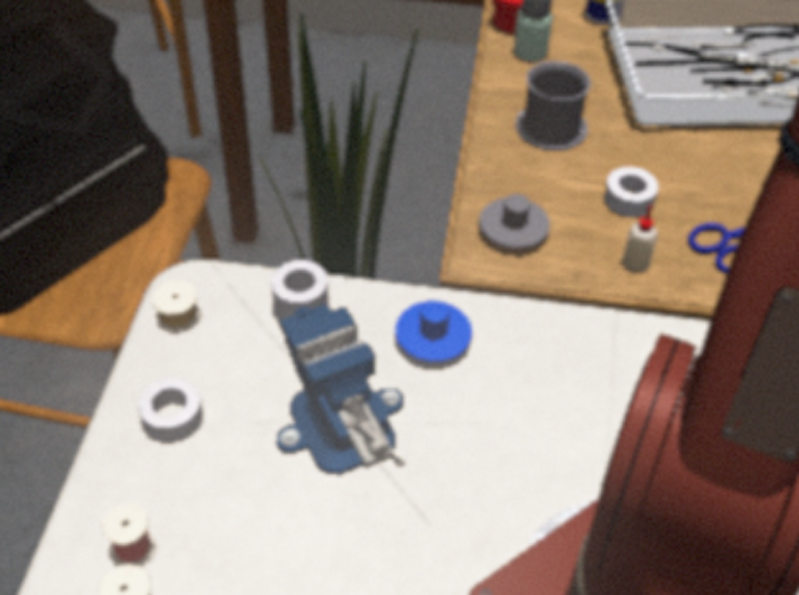

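View pics/side0.png

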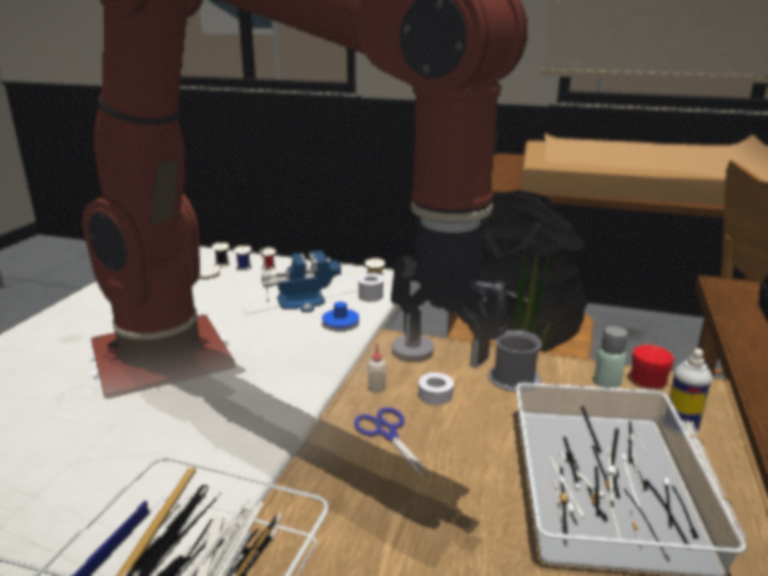

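The tube is at (316,138) in the scene picture, in original pixels. Three rings show:
- (347,174), right table
- (168,258), left table
- (217,216), beside the vice, top at z = 0.047, so this is the thick ring

There are two caps: grey at (304,186), which is the one I want, and a blue look-alike at (270,230). Next I'll fit circles to the point clouds and check the ring heights.

```bash
cat >> h.py <<'E'
from scipy.optimize import least_squares
def fit(P,c0,r,z0,z1,rad=.06):
    # circle of known radius: rim edge points by angle (outermost point per sector), top band
    d=np.hypot(*(P[:,:2]-c0).T);Q=P[(d<rad)&(P[:,2]>z0)&(P[:,2]<z1)]
    if len(Q)<20: return None,len(Q)
    return Q,len(Q)
def discfit(Q,r,rin=0):
    # place disc/annulus so that points lie inside [rin,r] as well as can be
    f=lambda c:(lambda d:np.concatenate([np.maximum(d-r,0),np.maximum(rin-d,0),[1e-4*0]]))(np.hypot(*(Q[:,:2]-c).T))
    s=least_squares(f,np.median(Q[:,:2],0),loss="soft_l1",f_scale=.002,x_scale=.01,diff_step=1e-4)
    return s.x,s.cost
E
python3 - <<'E'
from h import *
for n in ["scene","side"]:
    X=np.load(n+"0.npz")["X"].reshape(-1,3);X=X[~np.isnan(X[:,0])]
    for k,c0,r,rin,z0,z1 in [("ringA",(.395,-.385),.030,.017,.018,.034),("ringB",(.445,.225),.030,.017,.018,.06),("thick",(.462,.05),.03,.017,.040,.06),
      ("tube",(.527,-.38),.041,.036,.070,.085),("capflange",(.42,-.225),.041,.0,.011,.022),("capknob",(.42,-.225),.015,0,.040,.055),("bottle",(.305,-.3),.016,0,.03,.1),("spool",(.54,.16),.024,0,.026,.04)]:
        Q,m=fit(X,np.array(c0),r,z0,z1)
        if Q is None: print(n,k,m);continue
        c,cost=discfit(Q,r,rin)
        print(n,k,m,c,"bbox mid",(np.percentile(Q[:,:2],3,0)+np.percentile(Q[:,:2],97,0))/2,np.ptp(Q[:,:2],axis=0),"z95",np.percentile(Q[:,2],[50,95]),"cost%.1e"%cost)
E
```

```text
scene ringA 219 [ 0.3927 -0.3642] bbox mid [ 0.3918 -0.3626] [0.0603 0.0596] z95 [0.0285 0.032 ] cost2.0e-05
scene ringB 345 [0.4307 0.2285] bbox mid [0.4304 0.2292] [0.0613 0.0584] z95 [0.0285 0.0318] cost4.9e-06
scene thick 248 [0.4767 0.0488] bbox mid [0.476  0.0494] [0.0588 0.0594] z95 [0.0471 0.0502] cost1.0e-05
scene tube 137 [ 0.5489 -0.3807] bbox mid [ 0.5482 -0.3823] [0.0779 0.084 ] z95 [0.0756 0.0801] cost9.0e-05
scene capflange 322 [ 0.4347 -0.2167] bbox mid [ 0.4339 -0.2155] [0.0839 0.0823] z95 [0.0188 0.0216] cost2.9e-06
scene capknob 72 [ 0.4337 -0.2148] bbox mid [ 0.4335 -0.216 ] [0.029  0.0274] z95 [0.0483 0.0506] cost0.0e+00
scene bottle 148 [ 0.3126 -0.2951] bbox mid [ 0.3125 -0.2924] [0.029  0.0316] z95 [0.052  0.0763] cost2.6e-07
scene spool 189 [0.545 0.161] bbox mid [0.544  0.1604] [0.0474 0.0464] z95 [0.0336 0.0359] cost1.2e-07
side ringA 250 [ 0.3909 -0.3687] bbox mid [ 0.3897 -0.3697] [0.0609 0.0621] z95 [0.026  0.0284] cost1.4e-05
side ringB 7
side thick 88 [0.4753 0.0447] bbox mid [0.474  0.0426] [0.0587 0.064 ] z95 [0.044  0.0463] cost1.3e-05
side tube 129 [ 0.5474 -0.385 ] bbox mid [ 0.5477 -0.3851] [0.078  0.0789] z95 [0.0731 0.0753] cost3.7e-05
side capflange 264 [ 0.4322 -0.2196] bbox mid [ 0.4309 -0.2218] [0.0821 0.0819] z95 [0.0156 0.0184] cost7.6e-07
side capknob 0
side bottle 172 [ 0.3115 -0.3033] bbox mid [ 0.3112 -0.3053] [0.031  0.0279] z95 [0.0499 0.0709] cost1.0e-08
side spool 56 [0.5419 0.1609] bbox mid [0.5418 0.1594] [0.0472 0.0448] z95 [0.0301 0.0328] cost2.8e-06
```

apply_moves:
  moves:
    - [[0,0,0,0,0,0.098],[0,0,0,0,0,0.098],[0,0,0,0,0,0.098],[0,0,0,0,0,0.098],[1.2,-1.95,0,0,0,0],[1.2,-1.95,0,0,0,0],[1.2,-1.95,0,0,0,0],[1.2,-1.95,0,0,0,0],[1.2,-1.95,0,0,0,0],[1.2,-1.95,0,0,0,0],[1.2,-1.95,0,0,0,0],[1.2,-1.95,0,0,0,0],[1.2,-1.95,0,0,0,0],[1.2,-1.95,0,0,0,0],[1.2,-1.95,0,0,0,0],[1.2,-1.95,0,0,0,0],[0,0,0,0,0,0],[0,0,0,0,0,0]]
  jaw: 8.5

```text
t: 2.2
tool_pos: [0.3931, -0.3657, 0.2316]
tcp_rot: [3.141, 0.004, 0.001]
ft_force: [-0.1, -0.7, 0.6]
gripper_width: 0.995
finger_force: 0.0
```

```bash
cat > w.py <<'E'
from h import *
import sys
def look(name=None,items=()):
    s=env.state();p=env.camera("wrist");X=pts(p,s)
    if name: save(p,name,1)
    print("t",s["t"],"tcp",s["tool_pos"],s["tcp_rot"])
    X=X.reshape(-1,3);X=X[~np.isnan(X[:,0])]
    for k,c0,r,rin,z0,z1 in items:
        Q,m=fit(X,np.array(c0),r,z0,z1)
        if Q is None: print(k,m);continue
        c,cost=discfit(Q,r,rin)
        print(k,m,c,"mid",(np.percentile(Q[:,:2],2,0)+np.percentile(Q[:,:2],98,0))/2,np.ptp(Q[:,:2],axis=0),"z",np.percentile(Q[:,2],[50,95]),"cost%.1e"%cost)
    return X
A=("ringA",(.392,-.366),.030,.017,.022,.034);T=("tube",(.548,-.383),.041,.036,.070,.082);C=("cap",(.4335,-.218),.041,0,.011,.022);K=("knob",(.4335,-.218),.015,0,.04,.055);B=("ringB",(.4295,.2265),.030,.017,.022,.034)
E
python3 -c "
from w import *
look('w1.png',[A,T,C,K])"
```

```text
t 2.2 tcp [ 0.3931 -0.3657  0.2316] [3.1414 0.004  0.0007]
ringA 1370 [ 0.3937 -0.3662] mid [ 0.3941 -0.3663] [0.0585 0.0588] z [0.0272 0.0285] cost1.3e-07
tube 946 [ 0.5523 -0.3831] mid [ 0.5282 -0.3831] [0.0366 0.0793] z [0.0747 0.0764] cost7.1e-05
cap 3125 [ 0.4347 -0.2185] mid [ 0.4348 -0.2188] [0.0804 0.0815] z [0.0163 0.0176] cost3.5e-13
knob 633 [ 0.4347 -0.2191] mid [ 0.4349 -0.2192] [0.0287 0.029 ] z [0.0459 0.0474] cost0.0e+00
```

View pics/w1.png

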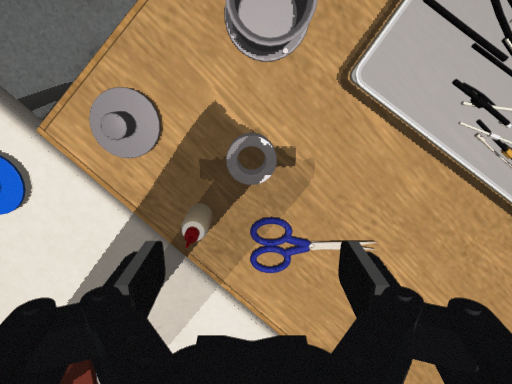

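The wrist picture shows ring A at (250,158), the cap at (125,122), the bottle at (196,222) and the tube at (268,20). Next I descend and grip the upper part of ring A.

apply_moves:
  moves:
    - [[0,0,2.4,0,0,0],[0,0,2.4,0,0,0],[0,0,2.4,0,0,0],[0,0,2.4,0,0,0],[0,0,2.4,0,0,0],[0,0,2.4,0,0,0],[0,0,2.4,0,0,0],[0,0,2.4,0,0,0],[0,0,1.4,0,0,0],[0,0,0.8,0,0,0],[0,0,0.5,0,0,0],[0,0,0,0,0,0]]

```text
t: 3.25
tool_pos: [0.3916, -0.3672, 0.0118]
tcp_rot: [-3.141, 0.002, 0.001]
ft_force: [-0.3, -0.2, -0.6]
gripper_width: 0.993
finger_force: 0.0
```

apply_moves:
  moves:
    - [[0,0,0,0,0,0],[0,0,0,0,0,0],[0,0,0,0,0,0],[0,0,0,0,0,0],[0,0,0,0,0,0],[0,0,0,0,0,0],[0,0,0,0,0,0],[0,0,0,0,0,0],[0,0,0,0,0,0],[0,0,0,0,0,0]]
  jaw: 4
  newtons: 40

```text
t: 4.08
tool_pos: [0.3929, -0.3675, 0.0138]
tcp_rot: [3.14, -0.001, 0.003]
ft_force: [-1.0, 1.0, 6.2]
gripper_width: 0.68
finger_force: 41.8
```

apply_moves:
  moves:
    - [[0,0,-1.0,0,0,0],[0,0,-2.0,0,0,0],[0,0,-2.5,0,0,0],[0,0,-2.5,0,0,0],[0,0,-2.5,0,0,0],[0,0,-2.5,0,0,0],[0,0,-1.5,0,0,0],[0,0,-0.5,0,0,0],[1.0,0,0,0,0,0],[2.0,0.3,0,0,0,0],[2.0,0.3,0,0,0,0],[2.0,0.3,0,0,0,0],[2.0,0.3,0,0,0,0],[1.5,0.3,0,0,0,0],[1.0,0,0,0,0,0],[0.5,0,0,0,0,0],[0,0,0,0,0,0],[0,0,0,0,0,0]]

```text
t: 5.58
tool_pos: [0.5117, -0.3815, 0.1617]
tcp_rot: [-3.141, 0.0, 0.002]
ft_force: [-0.2, -0.5, -0.8]
gripper_width: 0.682
finger_force: 43.2
```

```bash
python3 -c "
from w import *
X=look('w2.png',[T])
s=env.state();c=s['tool_pos']
for z0 in np.arange(c[2]-.03,c[2]+.04,.005):
    Q=X[(np.hypot(*(X[:,:2]-c[:2]).T)<.05)&(X[:,2]>z0)&(X[:,2]<z0+.005)]
    if len(Q)>5: print(z0-c[2],len(Q),Q.min(0)-c,Q.max(0)-c)
"
```

```text
t 5.5833 tcp [ 0.5117 -0.3815  0.1617] [-3.1409  0.0003  0.0019]
tube 2516 [ 0.55   -0.3831] mid [ 0.553  -0.3831] [0.0757 0.0806] z [0.0745 0.0761] cost7.5e-04
-0.014999999999999986 353 [-0.0173 -0.0263 -0.0149] [ 0.0306  0.0263 -0.01  ]
-0.009999999999999981 565 [-0.0174 -0.0267 -0.01  ] [ 0.0305  0.0265 -0.005 ]
-0.004999999999999977 632 [-0.0172 -0.0264 -0.005 ] [ 0.0305  0.0268 -0.    ]
2.7755575615628914e-17 677 [-0.0175 -0.0299  0.    ] [0.0306 0.0264 0.005 ]
0.005000000000000032 872 [-0.0174 -0.0397  0.005 ] [0.0307 0.035  0.01  ]
0.010000000000000037 7650 [-0.0292 -0.0425  0.01  ] [0.0306 0.0412 0.015 ]
0.015000000000000041 474 [-0.0111 -0.0432  0.015 ] [0.012  0.0418 0.02  ]
0.020000000000000046 529 [-0.0107 -0.0432  0.02  ] [0.0119 0.0422 0.025 ]
0.02500000000000005 557 [-0.0107 -0.0431  0.025 ] [0.0121 0.0423 0.03  ]
0.030000000000000054 666 [-0.0114 -0.0435  0.03  ] [0.0119 0.042  0.035 ]
0.03500000000000006 564 [-0.011  -0.0428  0.035 ] [0.012  0.0415 0.04  ]
0.04000000000000006 711 [-0.008  -0.0469  0.04  ] [0.0128 0.046  0.045 ]
```

View pics/w2.png

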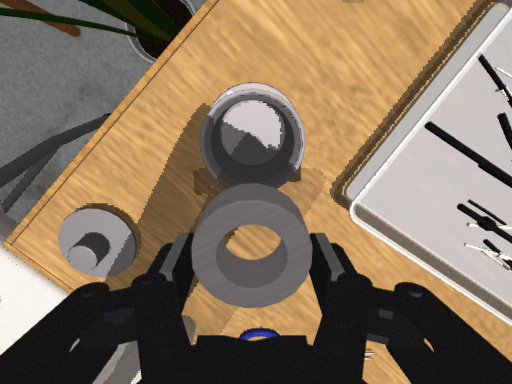

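The ring sits level in the fingers, with its bottom 13 mm below the TCP. Now I refine the tube centre from its outer rim.

```bash
cat >> w.py <<'E'
def tube(X,c0=(.549,-.383)):
    c=np.array(c0)
    Q=X[(X[:,2]>.070)&(X[:,2]<.081)&(np.hypot(*(X[:,:2]-c).T)<.05)]
    a=np.arctan2(*(Q[:,:2]-c).T[::-1]);d=np.hypot(*(Q[:,:2]-c).T)
    b=np.floor((a+np.pi)/(2*np.pi)*36).astype(int)
    E=np.array([Q[b==i][np.argsort(d[b==i])[-3]] for i in range(36) if (b==i).sum()>8 and abs((i+.5)*10-180)<125])
    o=least_squares(lambda p:np.hypot(*(E[:,:2]-p[:2]).T)-p[2],[*c,.041],loss="soft_l1",f_scale=.001)
    print("tube outer",o.x,o.cost,len(E))
    o=least_squares(lambda p:np.hypot(*(E[:,:2]-p[:2]).T)-.041,c,loss="soft_l1",f_scale=.001);print("r fixed",o.x)
E
python3 -c "
from w import *
X=look(None,[]);tube(X);tube(X,(.551,-.381))"
```

```text
t 5.6333 tcp [ 0.5114 -0.3818  0.162 ] [-3.1413  0.0012  0.0014]
tube outer [ 0.5503 -0.3831  0.04  ] 1.414431476277129e-07 24
r fixed [ 0.5493 -0.3831]
tube outer [ 0.5503 -0.3832  0.04  ] 1.21887108191842e-07 24
r fixed [ 0.5492 -0.3832]
```

apply_moves:
  moves:
    - [[1.0,0.03,0,0,0,0],[1.4,0.05,0,0,0,0],[1.0,0.05,0,0,0,0],[0.4,0,0,0,0,0],[0,0,1.0,0,0,0],[0,0,2.0,0,0,0],[0,0,2.0,0,0,0],[0,0,1.0,0,0,0],[0,0,0.4,0,0,0],[0,0,0,0,0,0],[0,0,0,0,0,0]]

```text
t: 6.6
tool_pos: [0.5504, -0.3834, 0.099]
tcp_rot: [3.141, -0.001, 0.001]
ft_force: [0.8, 0.4, -0.6]
gripper_width: 0.681
finger_force: 43.2
```

```bash
python3 -c "
from w import *
print(env.state()['ft_force'])
X=look(None,[]);tube(X)
c=np.array([.549,-.383])
s=env.state()['tool_pos'];Q=X[(abs(X[:,2]-s[2]-.0145)<.004)&(abs(X[:,1]-s[1])<.035)&(abs(X[:,0]-s[0])<.035)];print(discfit(Q,.03,.017),len(Q))
"
```

```text
[ 0.7812  0.3856 -0.5766]
t 6.6 tcp [ 0.5504 -0.3834  0.099 ] [ 3.1412 -0.0006  0.0008]
tube outer [ 0.5505 -0.383   0.0399] 8.841789061277327e-08 20
r fixed [ 0.5491 -0.383 ]
(array([ 0.552 , -0.3841]), np.float64(0.0008238010284497676)) 7681
```

apply_moves:
  moves:
    - [[-0.05,0,0.8,0,0,0],[0,0,0.6,0,0,0],[0,0,0.4,0,0,0],[0,0,0.3,0,0,0],[0,0,0.2,0,0,0],[0,0,0.1,0,0,0],[0,0,0,0,0,0],[0,0,0,0,0,0]]

```text
t: 7.32
tool_pos: [0.5498, -0.3831, 0.0744]
tcp_rot: [3.142, -0.0, 0.0]
ft_force: [0.2, 0.3, -2.0]
gripper_width: 0.682
finger_force: 43.2
```

No contact force, so the ring is inside. Release it and look.

apply_moves:
  moves:
    - [[0,0,0,0,0,0],[0,0,0,0,0,0],[0,0,0,0,0,0],[0,0,0,0,0,0],[0,0,0,0,0,0],[0,0,0,0,0,0],[0,0,-1.5,0,0,0],[0,0,-2.5,0,0,0],[0,0,-2.5,0,0,0],[0,0,-2.5,0,0,0],[0,0,-1.0,0,0,0],[0,0,0,0,0,0]]
  jaw: 8.5

```text
t: 8.32
tool_pos: [0.5511, -0.3839, 0.1776]
tcp_rot: [3.139, -0.0, 0.007]
ft_force: [1.0, -0.9, 0.1]
gripper_width: 0.993
finger_force: 0.0
```

```bash
cat >> w.py <<'E'
def inside(X,c=(.5502,-.383)):
    Q=X[(np.hypot(*(X[:,:2]-np.array(c)).T)<.03)&(X[:,2]<.085)]
    h,e=np.histogram(Q[:,2],np.arange(0,.09,.004));print("z hist",dict(zip((e[:-1]*1000).astype(int),h)))
    m=e[5+h[5:].argmax()]+.002;Q=Q[abs(Q[:,2]-m)<.005]
    A=np.c_[Q[:,:2]-np.array(c),np.ones(len(Q))];print("plane",np.linalg.lstsq(A,Q[:,2],rcond=None)[0],len(Q))
E
python3 -c "
from w import *
X=look('w3.png',[]);inside(X);tube(X)
p=env.camera('scene');inside(pts(p).reshape(-1,3)[~np.isnan(pts(p).reshape(-1,3)[:,0])],(.548,-.381))"
```

```text
t 8.3167 tcp [ 0.5511 -0.3839  0.1776] [ 3.1389 -0.0005  0.0068]
z hist {np.int64(0): np.int64(228), np.int64(4): np.int64(425), np.int64(8): np.int64(35), np.int64(12): np.int64(38), np.int64(16): np.int64(45), np.int64(20): np.int64(44), np.int64(24): np.int64(47), np.int64(28): np.int64(669), np.int64(32): np.int64(1037), np.int64(36): np.int64(0), np.int64(40): np.int64(0), np.int64(44): np.int64(0), np.int64(48): np.int64(0), np.int64(52): np.int64(0), np.int64(56): np.int64(0), np.int64(60): np.int64(0), np.int64(64): np.int64(0), np.int64(68): np.int64(0), np.int64(72): np.int64(0), np.int64(76): np.int64(0), np.int64(80): np.int64(0), np.int64(84): np.int64(0)}
plane [ 0.0022 -0.0013  0.0322] 1697
tube outer [ 0.5504 -0.3831  0.04  ] 2.4908328137845913e-07 24
r fixed [ 0.5492 -0.3831]
z hist {np.int64(0): np.int64(1), np.int64(4): np.int64(1), np.int64(8): np.int64(3), np.int64(12): np.int64(0), np.int64(16): np.int64(1), np.int64(20): np.int64(0), np.int64(24): np.int64(1), np.int64(28): np.int64(0), np.int64(32): np.int64(5), np.int64(36): np.int64(5), np.int64(40): np.int64(0), np.int64(44): np.int64(0), np.int64(48): np.int64(1), np.int64(52): np.int64(0), np.int64(56): np.int64(2), np.int64(60): np.int64(0), np.int64(64): np.int64(1), np.int64(68): np.int64(0), np.int64(72): np.int64(0), np.int64(76): np.int64(0), np.int64(80): np.int64(0), np.int64(84): np.int64(0)}
plane [-0.0329 -0.0866  0.0352] 10
```

Ring A lies flat: its top is at 32–33 mm (33 expected) and the tilt is about 0.002. Next is ring B.

apply_moves:
  moves:
    - [[-0.2,-1.0,-1.0,0,0,0],[-0.4,-2.0,-1.0,0,0,0],[-0.5,-2.5,-1.0,0,0,0],[-0.5,-2.5,-1.0,0,0,0],[-0.5,-2.5,-1.0,0,0,0],[-0.5,-2.5,0,0,0,0],[-0.5,-2.5,0,0,0,0],[-0.5,-2.5,0,0,0,0],[-0.5,-2.5,0,0,0,0],[-0.5,-2.5,0,0,0,0],[-0.5,-2.5,0,0,0,0],[-0.5,-2.5,0,0,0,0],[-0.5,-2.5,0,0,0,0],[0,0,0,0,0,0]]

```text
t: 9.58
tool_pos: [0.4874, -0.0721, 0.2238]
tcp_rot: [-3.14, -0.01, 0.002]
ft_force: [-0.2, 0.7, 0.1]
gripper_width: 0.995
finger_force: 0.0
```

apply_moves:
  moves:
    - [[-0.5,-2.5,0,0,0,0],[-0.5,-2.5,0,0,0,0],[-0.5,-2.5,0,0,0,0],[-0.5,-2.5,0,0,0,0],[-0.5,-2.5,0,0,0,0],[-0.5,-2.5,0,0,0,0],[-0.5,-2.5,0,0,0,0],[-0.5,-2.5,0,0,0,0],[-0.5,-2.5,0,0,0,0],[-0.5,-2.5,0,0,0,0],[-0.5,-2.5,0,0,0,0],[-0.3,-2.0,0,0,0,0],[-0.2,-1.0,0,0,0,0],[0,0,0,0,0,0],[0,0,0,0,0,0]]

```text
t: 10.83
tool_pos: [0.4286, 0.2262, 0.2238]
tcp_rot: [3.141, 0.0, -0.002]
ft_force: [-0.5, -0.6, 0.2]
gripper_width: 0.996
finger_force: 0.0
```

```bash
python3 -c "
from w import *
X=look('w4.png',[B]);print(env.state()['q'])"
```

```text
t 10.8333 tcp [0.4286 0.2262 0.2238] [ 3.1408  0.0005 -0.0015]
ringB 1432 [0.4311 0.228 ] mid [0.4316 0.2281] [0.0592 0.0587] z [0.0272 0.0285] cost1.6e-07
[ 0.045   0.0367 -0.6277  1.8363  0.023   1.2767 -2.1611]
```

View pics/w4.png

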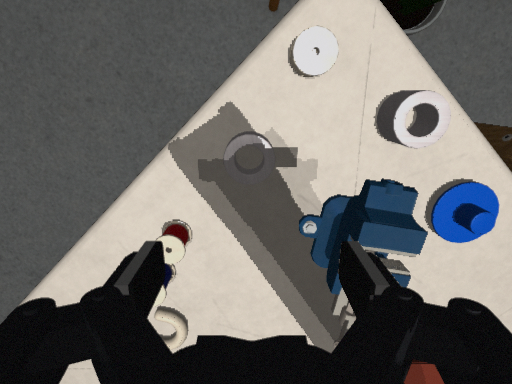

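Ring B is at (248,152) with its top at 28 mm, so it is the thin one. The thick ring is at (415,117) and the spool at (315,50), both clear of the fingers. I descend and grip.

apply_moves:
  moves:
    - [[0.25,-0.15,1.5,0,0,0],[0,0,2.4,0,0,0],[0,0,2.4,0,0,0],[0,0,2.4,0,0,0],[0,0,2.4,0,0,0],[0,0,2.4,0,0,0],[0,0,2.4,0,0,0],[0,0,2.4,0,0,0],[0,0,1.6,0,0,0],[0,0,0.8,0,0,0],[0,0,0.5,0,0,0],[0,0,0,0,0,0]]

```text
t: 11.88
tool_pos: [0.4315, 0.2274, 0.0119]
tcp_rot: [3.141, -0.002, -0.001]
ft_force: [-1.0, -0.4, -0.2]
gripper_width: 0.995
finger_force: 0.0
```

apply_moves:
  moves:
    - [[0,0,0,0,0,0],[0,0,0,0,0,0],[0,0,0,0,0,0],[0,0,0,0,0,0],[0,0,0,0,0,0],[0,0,0,0,0,0],[0,0,0,0,0,0],[0,0,0,0,0,0],[0,0,0,0,0,0],[0,0,0,0,0,0]]
  jaw: 4
  newtons: 40

```text
t: 12.72
tool_pos: [0.4324, 0.2287, 0.0137]
tcp_rot: [-3.141, 0.0, -0.004]
ft_force: [-0.8, -0.7, 5.8]
gripper_width: 0.675
finger_force: 41.5
```

apply_moves:
  moves:
    - [[0,0,-1.0,0,0,0],[0,0,-2.0,0,0,0],[0,0,-2.5,0,0,0],[0,0,-2.5,0,0,0],[0,0,-2.5,0,0,0],[0,0,-2.5,0,0,0],[0,0,-2.5,0,0,0],[0,0,-2.5,0,0,0],[0,0,-1.5,0,0,0],[0,0,-0.5,0,0,0],[0,0,0,0,0,0]]

```text
t: 13.63
tool_pos: [0.4318, 0.2288, 0.214]
tcp_rot: [-3.141, 0.0, -0.004]
ft_force: [-0.3, -0.4, -2.3]
gripper_width: 0.672
finger_force: 43.6
```

apply_moves:
  moves:
    - [[0.2,1.0,0,0,0,0],[0.3,2.0,0,0,0,0],[0.4,2.5,0,0,0,0],[0.4,2.5,0,0,0,0],[0.4,2.5,0,0,0,0],[0.4,2.5,0,0,0,0],[0.4,2.5,0,0,0,0],[0.4,2.5,0,0,0,0],[0.4,2.5,0,0,0,0],[0.4,2.5,0,0,0,0],[0.3,2.5,0,0,0,0],[0.3,2.5,0,0,0,0],[0.3,2.5,0,0,0,0],[0,0,0,0,0,0]]

```text
t: 14.8
tool_pos: [0.476, -0.0827, 0.2104]
tcp_rot: [3.14, -0.011, -0.005]
ft_force: [-0.5, -0.4, -1.2]
gripper_width: 0.679
finger_force: 43.6
```

apply_moves:
  moves:
    - [[0.3,2.5,0,0,0,0],[0.3,2.5,0,0,0,0],[0.3,2.5,0,0,0,0],[0.3,2.5,0,0,0,0],[0.3,2.5,0,0,0,0],[0.3,2.5,0,0,0,0],[0.3,2.5,0,0,0,0],[0.3,2.5,0,0,0,0],[0.3,2.5,0,0,0,0],[0.3,2.5,1.0,0,0,0],[0.3,2.5,1.0,0,0,0],[0.2,2.0,1.0,0,0,0],[0,1.2,1.0,0,0,0],[0,0,1.0,0,0,0],[0,0,0,0,0,0],[0,0,0,0,0,0]]

```text
t: 16.13
tool_pos: [0.5119, -0.3818, 0.1611]
tcp_rot: [-3.139, -0.002, 0.003]
ft_force: [-0.6, 0.9, -1.8]
gripper_width: 0.673
finger_force: 43.6
```

```bash
cat >> w.py <<'E'
def held(X):
    s=env.state()['tool_pos']
    Q=X[(abs(X[:,2]-s[2]-.0145)<.006)&(np.hypot(*(X[:,:2]-s[:2]).T)<.036)&(abs(X[:,1]-s[1])<.028)]
    print("held top rel",[np.percentile(Q[:,i]-s[i],[.5,50,99.5]) for i in range(3)])
    A=np.c_[Q[:,:2]-s[:2],np.ones(len(Q))];print("tilt",np.linalg.lstsq(A,Q[:,2],rcond=None)[0][:2])
E
python3 -c "
from w import *
X=look(None,[]);tube(X);held(X)"
```

```text
t 16.1333 tcp [ 0.5119 -0.3818  0.1611] [-3.1394 -0.0016  0.0028]
tube outer [ 0.5502 -0.3831  0.0401] 1.6745494469603005e-07 24
r fixed [ 0.5491 -0.3831]
held top rel [array([-0.0302,  0.0016,  0.0273]), array([-0.0275,  0.0003,  0.0279]), array([0.0087, 0.0122, 0.0179])]
tilt [-0.0039  0.0081]
```

apply_moves:
  moves:
    - [[1.0,0.04,0,0,0,0],[1.5,0.05,0,0,0,0],[1.0,0.05,0,0,0,0],[0.4,0,0,0,0,0],[0,0,1.0,0,0,0],[0,0,2.0,0,0,0],[0,0,2.0,0,0,0],[0,0,1.0,0,0,0],[0,0,0.8,0,0,0],[0,0,0.5,0,0,0],[0,0,0.5,0,0,0],[0,0,0.4,0,0,0],[0,0,0.3,0,0,0],[0,0,0.1,0,0,0],[0,0,0,0,0,0],[0,0,0,0,0,0]]

```text
t: 17.52
tool_pos: [0.5516, -0.3841, 0.0763]
tcp_rot: [-3.141, -0.001, -0.0]
ft_force: [1.3, 4.9, -2.6]
gripper_width: 0.671
finger_force: 43.7
```

A small side force of 4.9 N shows in +y, so I ease over by 1 mm and release.

apply_moves:
  moves:
    - [[-0.05,-0.1,0,0,0,0],[0,0,0,0,0,0],[0,0,0,0,0,0]]

```text
t: 17.77
tool_pos: [0.551, -0.3838, 0.0765]
tcp_rot: [-3.141, 0.0, -0.001]
ft_force: [2.6, 4.1, -1.7]
gripper_width: 0.675
finger_force: 43.7
```

apply_moves:
  moves:
    - [[0,0,0,0,0,0],[0,0,0,0,0,0],[0,0,0,0,0,0],[0,0,0,0,0,0],[0,0,0,0,0,0],[0,0,0,0,0,0],[0,0,-1.5,0,0,0],[0,0,-2.5,0,0,0],[0,0,-2.5,0,0,0],[0,0,-2.5,0,0,0],[0,0,-1.0,0,0,0],[0,0,0,0,0,0],[0,0,0,0,0,0]]
  jaw: 8.5

```text
t: 18.85
tool_pos: [0.5507, -0.3841, 0.1761]
tcp_rot: [3.141, -0.0, 0.001]
ft_force: [-0.2, -0.0, -0.8]
gripper_width: 0.996
finger_force: 0.0
```

```bash
python3 -c "
from w import *
X=look('w5.png',[C,K]);inside(X);tube(X)"
```

```text
t 18.85 tcp [ 0.5507 -0.3841  0.1761] [ 3.1413 -0.0005  0.0005]
cap 1589 [ 0.4363 -0.2175] mid [ 0.4493 -0.2139] [0.0617 0.0755] z [0.0161 0.0175] cost4.1e-08
knob 443 [ 0.4362 -0.218 ] mid [ 0.4384 -0.2185] [0.0256 0.0283] z [0.0458 0.0469] cost8.4e-08
z hist {np.int64(0): np.int64(166), np.int64(4): np.int64(336), np.int64(8): np.int64(32), np.int64(12): np.int64(45), np.int64(16): np.int64(39), np.int64(20): np.int64(42), np.int64(24): np.int64(36), np.int64(28): np.int64(31), np.int64(32): np.int64(36), np.int64(36): np.int64(47), np.int64(40): np.int64(54), np.int64(44): np.int64(55), np.int64(48): np.int64(57), np.int64(52): np.int64(58), np.int64(56): np.int64(875), np.int64(60): np.int64(1322), np.int64(64): np.int64(0), np.int64(68): np.int64(0), np.int64(72): np.int64(0), np.int64(76): np.int64(0), np.int64(80): np.int64(0), np.int64(84): np.int64(0)}
plane [ 0.0027 -0.0008  0.0602] 2183
tube outer [ 0.5503 -0.3831  0.0399] 2.2756130998974708e-07 24
r fixed [ 0.5491 -0.3831]
```

Both rings lie flat, with the upper one's top at about 61 mm as expected. Now the grey cap.

apply_moves:
  moves:
    - [[-0.7,-1.0,0,0,0,0],[-1.4,-2.1,0,0,0,0],[-1.6,-2.3,0,0,0,0],[-1.6,-2.3,0,0,0,0],[-1.6,-2.3,0,0,0,0],[-1.6,-2.3,0,0,0,0],[-1.6,-2.3,0,0,0,0],[-1.0,-1.4,0,0,0,0],[-0.5,-0.6,0,0,0,0],[0,0,0,0,0,0],[0,0,0,0,0,0]]

```text
t: 19.82
tool_pos: [0.4347, -0.2185, 0.1758]
tcp_rot: [3.142, -0.001, -0.001]
ft_force: [-0.3, 0.2, -1.3]
gripper_width: 0.994
finger_force: 0.0
```

```bash
python3 -c "
from w import *
X=look(None,[C,K])"
```

```text
t 19.8167 tcp [ 0.4347 -0.2185  0.1758] [ 3.1416 -0.0007 -0.0008]
cap 3890 [ 0.4347 -0.218 ] mid [ 0.4351 -0.2182] [0.0806 0.0808] z [0.0163 0.0175] cost2.8e-17
knob 762 [ 0.4344 -0.2179] mid [ 0.4352 -0.2182] [0.03   0.0284] z [0.046  0.0473] cost5.3e-11
```

Centred on the knob. I go down 15.2 cm and grip it.

apply_moves:
  moves:
    - [[0,0,1.5,0,0,0],[0,0,2.4,0,0,0],[0,0,2.4,0,0,0],[0,0,2.4,0,0,0],[0,0,2.4,0,0,0],[0,0,2.0,0,0,0],[0,0,1.2,0,0,0],[0,0,0.6,0,0,0],[0,0,0.3,0,0,0],[0,0,0,0,0,0]]

```text
t: 20.7
tool_pos: [0.4349, -0.2184, 0.0239]
tcp_rot: [-3.141, 0.001, 0.001]
ft_force: [-0.4, 0.1, -0.4]
gripper_width: 0.999
finger_force: 0.0
```

apply_moves:
  moves:
    - [[0,0,0,0,0,0],[0,0,0,0,0,0],[0,0,0,0,0,0],[0,0,0,0,0,0],[0,0,0,0,0,0],[0,0,0,0,0,0],[0,0,0,0,0,0],[0,0,0,0,0,0],[0,0,0,0,0,0],[0,0,0,0,0,0],[0,0,0,0,0,0],[0,0,0,0,0,0]]
  jaw: 1.5
  newtons: 40

```text
t: 21.7
tool_pos: [0.4352, -0.2182, 0.025]
tcp_rot: [3.141, -0.0, 0.001]
ft_force: [-1.7, -0.1, 6.7]
gripper_width: 0.328
finger_force: 39.4
```

apply_moves:
  moves:
    - [[0,0,-1.0,0,0,0],[0,0,-2.0,0,0,0],[0,0,-2.5,0,0,0],[0,0,-2.5,0,0,0],[0,0,-2.5,0,0,0],[0,0,-2.5,0,0,0],[0,0,-1.5,0,0,0],[0,0,-0.5,0,0,0],[0.4,0.8,0,0,0,0],[1.0,2.1,0,0,0,0],[1.1,2.3,0,0,0,0],[1.1,2.3,0,0,0,0],[1.1,2.3,0,0,0,0],[1.1,2.3,0,0,0,0],[1.1,2.3,0,0,0,0],[0.7,1.4,0,0,0,0],[0.4,0.7,0,0,0,0],[0,0,0,0,0,0],[0,0,0,0,0,0]]

```text
t: 23.28
tool_pos: [0.5143, -0.3823, 0.173]
tcp_rot: [-3.14, 0.0, 0.003]
ft_force: [0.0, -0.2, -1.3]
gripper_width: 0.33
finger_force: 39.7
```

```bash
python3 -c "
from w import *
X=look('w6.png',[]);tube(X);s=env.state()['tool_pos']
Q=X[(np.hypot(*(X[:,:2]-s[:2]).T)<.05)&(X[:,2]>s[2]-.012)&(X[:,2]<s[2]-.001)]
print(discfit(Q,.041)[0]-s[:2],np.percentile(Q-s,[.5,50,99.5],axis=0))"
```

```text
t 23.2833 tcp [ 0.5143 -0.3823  0.173 ] [-3.1401  0.0001  0.0027]
tube outer [ 0.5504 -0.3831  0.04  ] 2.430075743545701e-07 24
r fixed [ 0.5492 -0.3831]
[-0.001  -0.0017] [[-0.0398 -0.0406 -0.0113]
 [ 0.0166 -0.0012 -0.0093]
 [ 0.0392  0.0378 -0.0022]]
```

View pics/w6.png

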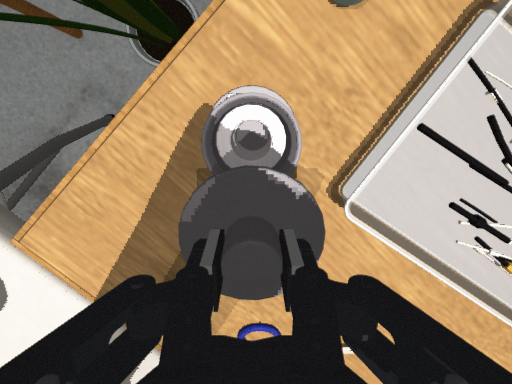

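Cap held level at (252,232), with the flange underside about 14 mm below the TCP. It should close at a TCP height of about 0.090.

apply_moves:
  moves:
    - [[0.8,0,0,0,0,0],[1.4,0,0,0,0,0],[1.0,0.05,0,0,0,0],[0.4,0,0,0,0,0],[0,0,1.0,0,0,0],[0,0,2.0,0,0,0],[0,0,1.8,0,0,0],[0,0,1.0,0,0,0],[0,0,0.5,0,0,0],[0,0,0.2,0,0,0],[0,0,0,0,0,0],[0,0,0,0,0,0]]

```text
t: 24.33
tool_pos: [0.5511, -0.3838, 0.1103]
tcp_rot: [3.141, -0.001, 0.002]
ft_force: [-0.3, -0.1, -0.3]
gripper_width: 0.332
finger_force: 39.7
```

apply_moves:
  moves:
    - [[0,0,0.3,0,0,0],[0,0,0.3,0,0,0],[0,0,0.3,0,0,0],[0,0,0.3,0,0,0],[0,0,0.2,0,0,0],[0,0,0.1,0,0,0],[0,0,0,0,0,0],[0,0,0,0,0,0]]

```text
t: 25.0
tool_pos: [0.5507, -0.3835, 0.0943]
tcp_rot: [-3.141, 0.0, 0.0]
ft_force: [-0.3, 0.8, -0.5]
gripper_width: 0.337
finger_force: 39.7
```

apply_moves:
  moves:
    - [[0,0,0.1,0,0,0],[0,0,0.1,0,0,0],[0,0,0.1,0,0,0],[0,0,0.05,0,0,0],[0,0,0,0,0,0],[0,0,0,0,0,0]]

```text
t: 25.5
tool_pos: [0.5507, -0.3835, 0.0908]
tcp_rot: [-3.142, 0.0, 0.0]
ft_force: [-0.0, 0.9, -1.6]
gripper_width: 0.33
finger_force: 39.7
```

apply_moves:
  moves:
    - [[0,0,0.08,0,0,0],[0,0,0.05,0,0,0],[0,0,0,0,0,0],[0,0,0,0,0,0]]

```text
t: 25.83
tool_pos: [0.5507, -0.3834, 0.0894]
tcp_rot: [-3.141, 0.0, 0.0]
ft_force: [0.2, -0.7, -0.4]
gripper_width: 0.335
finger_force: 39.7
```

apply_moves:
  moves:
    - [[0,0,0.05,0,0,0],[0,0,0.05,0,0,0],[0,0,0,0,0,0],[0,0,0,0,0,0]]

```text
t: 26.17
tool_pos: [0.5511, -0.3837, 0.0891]
tcp_rot: [3.141, -0.0, 0.001]
ft_force: [-0.8, -0.5, 4.3]
gripper_width: 0.332
finger_force: 40.2
```

Contact with the rim: 4.3 N up. I release, rise and check.

apply_moves:
  moves:
    - [[0,0,0,0,0,0],[0,0,0,0,0,0],[0,0,0,0,0,0],[0,0,0,0,0,0],[0,0,0,0,0,0],[0,0,0,0,0,0],[0,0,0,0,0,0],[0,0,-1.0,0,0,0],[0,0,-2.5,0,0,0],[0,0,-2.5,0,0,0],[0,0,-2.5,0,0,0],[0,0,-1.5,0,0,0],[0,0,0,0,0,0],[0,0,0,0,0,0]]
  jaw: 8.5

```text
t: 27.33
tool_pos: [0.5512, -0.3838, 0.1901]
tcp_rot: [3.14, -0.0, 0.003]
ft_force: [0.4, -0.4, -0.5]
gripper_width: 0.995
finger_force: 0.0
```

```bash
python3 -c "
from w import *
c=(.5503,-.383)
X=look('w7.png',[('flange',c,.041,0,.070,.09),('knob',c,.015,0,.102,.118)])
Q=X[(np.hypot(*(X[:,:2]-np.array(c)).T)<.038)&(abs(X[:,2]-.081)<.008)]
A=np.c_[Q[:,:2]-c,np.ones(len(Q))];print(np.linalg.lstsq(A,Q[:,2],rcond=None)[0])
p=env.camera('side');save(p,'side1.png')"
```

```text
t 27.3333 tcp [ 0.5512 -0.3838  0.1901] [ 3.1403 -0.0005  0.0032]
flange 5341 [ 0.5505 -0.3841] mid [ 0.5511 -0.3845] [0.0813 0.0824] z [0.0803 0.0814] cost4.6e-07
knob 1096 [ 0.551  -0.3844] mid [ 0.5513 -0.3846] [0.0285 0.0286] z [0.11   0.1111] cost8.7e-20
[ 0.002  -0.0003  0.0804]
```

View pics/side1.png

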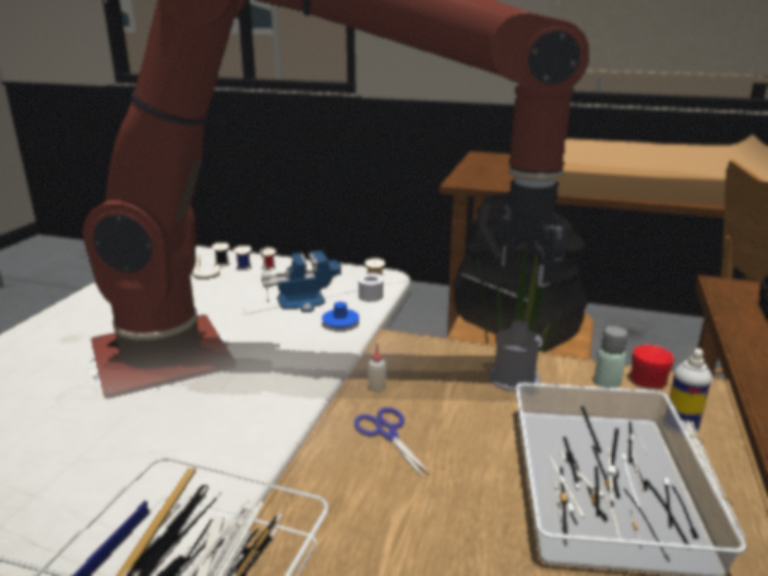

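The flange top is at 0.0805 (0.081 expected), level, and centred within about 1.5 mm. The side picture shows the capped tube at (516,350), with the bottle at (377,372), thick ring and spool undisturbed. Handing in.

```bash
python3 -c "
from station import env
print(env.close_job())"
```

```text
the job is handed in; nothing more can be done
None
```

I put both thin rings flat in the tube, one on the other, closed it with the grey cap (level, within about 1.5 mm of centre), and handed the job in at about 27 s; the hand-in returned no verdict.

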